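# Load the insulation-test fixture with a column of converter modules and lock its tray

### The arm

A 6-joint arm with a two-finger parallel gripper is mounted at the origin on a cart in front of the work surface, level with it; the furniture and walls round the work are solid. World frame = base frame: x ahead of the robot, y to its left, z up, the work surface at z = 0. Lengths are in mm, angles in rad, forces in N, time in s.
With the tool pointing down it reaches from about 225 to 875 mm from the base axis. Payload 3.4 kg.
Tool frame: the origin (TCP) lies midway between the tips of the shut fingers; the grasp point (between the pads) lies 19 mm behind it (env.grip_point_offset is the distance from the TCP to the grasp point, in mm); z points along the fingers, y is the line along which they close (so a half turn about z gives the same grasp; the last joint's range is limited). The gripper opens to 85 mm and grips with 20 to 120 N. Pads are 22 mm wide; open, the fingers measure 114 mm over their backs; the gripper's body (76 mm by 85 mm) begins 54 mm behind the grasp point. The pads swing forward as they close: fully open they stand 13 mm farther back than shut.
Start: joints at [1.112, 0.276, 1.505, -0, 1.361, -0.121], TCP at [190.58, 542.533, 231.328] pointing down, gripper open.
Joint ranges: [-2.89, 2.89], [-0.75, 2.08], [0.22, 2.7], [-1.18, 4.32], [0.11, 2.71], [-2.7, 2.7]. Speed limits (rad/s): [2.57, 2.57, 3.14, 3.14, 3.14, 3.14].

### API

Orientations are given as a unit quaternion [x, y, z, w].
In Python, from workcell import env, optics, probe_bus gives the robot as it stands (env), with the cameras (optics) and the readings (probe_bus).
- The arm moves only by the tool shift_gripper, called after ">>>" as name(argument=value, ...) on one line, values as JSON. Schema: {"type":"object","properties":{"steps":{"type":"array","items":{"type":"number"},"minItems":7,"maxItems":140},"force":{"type":"number"},"only":{"type":"string"},"quiet":{"type":"boolean"},"lines":{"type":"string"}},"required":["steps"],"additionalProperties":false}. steps is one flat list of numbers that holds 1 to 20 rows one after another, with no inner brackets; each row has 7 numbers: dx, dy, dz in shares of the most that a row can go, 1 being 62.5 mm, then a rotation vector rx, ry, rz in normalised numbers (1 is 180 degrees), then the finger opening in mm; each row shifts and turns the commanded pose from where the row before left it, along the tool's axes as they then stand; what a row does not reach is not made up. A row lasts 1/8 s, in which the tool goes at most 62.5 mm and 0.188 rad, less where a joint would pass 70% of its speed; a pose out of reach is approached as far as the arm can. The fingers move at their own pace and stop on an object; force is the grip in N (left out, the last holds). Time passes only in rows, so rows that do not move let the fingers close. The tool returns the time, the measured TCP pose, the force, the opening and the grip force at its end. only (a regular expression) keeps the lines of the reply that match it, lines (a string "A,B") keeps lines A to B, and quiet returns only ok. No shift or turn number may pass 1 either way. Input that does not fit is refused with a message, and nothing moves.
- probe_bus.get_obs(): the state, without advancing time (a new reading comes with each control period).
- optics.snapshot(name): name is "scene" or "top" or "wrist"; returns the picture (420x560x3 uint8, red, green, blue); there is no depth.
- optics.camera_info(name): a dict with "fovy" (degrees; the focal length in pixels is half the picture's height over the tangent of half this angle, whatever the lens; pixels are square), "cx", "cy" (the principal point, pixels), "world_from_camera" (4x4, takes a point from camera to world coordinates). Camera axes: x right, y down, z forward; pixel columns grow to the right and rows downward; lengths in mm; the calibration is good to about 2 mm. A picture is of the moment at which its call begins: read the wrist's pose just before it. camera_info takes no time and is no camera call; for the wrist camera it gives the pose at the moment of the call.
- env.hand_in(): hands the job in; it is judged then, once.
The state is a dict: "time": time; "q": joint angles; "dq": joint speeds; "tau": joint torques, N m; "ee_pos": TCP position; "eef_rot": TCP orientation; "force": force on the tool from outside, world axes, zero at the start; "torque": the same for the moment, N m; "grip_width": finger opening in mm; "grasp_force": force on a finger pad.
Only numpy, scipy, OpenCV 4.12 (cv2) and the standard library are available. Lean on these libraries where they do the work, as an engineer would, in place of code of your own. Each camera call takes 0.05 s, during which the arm holds its last target. There are 200 camera calls.

### The job

Load the insulation-test fixture: turn its knob back past the click to free the tray and draw the tray fully out by its round post, then stack all the converter modules that lie on the bench squarely on one another, right way up and centred on the tray's rubber pad with their long sides along the tray. Push the tray with the column fully home under the hood and turn the knob clockwise until it clicks past its detent, so that its catch holds the tray. Leave the other things on the bench alone.

Things in the scene. Friction and masses are not known exactly. Their poses are not given: they have to be found in the camera images.
- fixture: fixed test fixture; origin on the bench under the hood's middle, own -x points out of the hood's mouth to the robot. Hood x -67..79, y -70..70 mm, roof 186 mm high; opening 113 mm wide, 131 mm high over the pad. Base plate x -203..79, y -70..70 mm, top 24 mm high, on feet. Outside the left wall, at x -35, y 79 mm, an upright rod carries the knob on top and the catch at its foot
- tray (a joint): travel of the tray along the fixture's own -x: 0 = home under the hood, 0.15 m = fully out; stays where it is left (about 3 N to move). While the knob is locked a steel catch stands in front of the striker on the tray's left edge (32 to 42 mm above the bench), so that the tray moves about 5 mm at most
- tray_pad (a point): the middle of the top of the tray's black rubber pad (104 x 92 mm, its long side along the travel), 45 mm above the bench; axes as the fixture's. It moves with the tray and lies over the fixture's origin when home
- tray_post (a point): the middle of the top of the tray's pull post: an upright black round post 22 mm thick (head 25 mm), 75 mm tall, its top 117 mm above the bench; fixed to the tray, 120 mm from the pad's middle towards the robot
- knob (a joint): angle of the torque knob about its upright axis, growing clockwise seen from above: 0 to 0.1 = free, 1.3 to 1.42 rad = locked; stops at -0.02 and 1.42. A spring plunger holds it in either place; the click is passed at 0.70, with most resistance (0.3 N m) about 0.5 before it either way; let go short of the click it springs back, past it it snaps on. It starts locked
- knob_grip (a point): the middle of the knob's grip bar, on the knob's axis, 225 mm above the bench: a black bar 50 mm long, 14 mm thick, 40 mm high (15 mm above and 25 below this point) over a round skirt 48 mm across. The bar lies along this point's own x, which turns with the knob and is along the fixture's x when the angle is 0
- converter_0: closed die-cast aluminium converter module, 100 mm long (own x), 90 mm wide (own y), 30 mm high (own z), about 0.35 kg, loose, flat above and below; origin at the centre of its underside. In the middle of each long side the housing has a notch for a finger, 45 mm long and 24 mm deep, down to a 6 mm base plate: grip the 42 mm waist between the notches from above. All alike; some may be absent
- converter_1: closed die-cast aluminium converter module, 100 mm long (own x), 90 mm wide (own y), 30 mm high (own z), about 0.35 kg, loose, flat above and below; origin at the centre of its underside. In the middle of each long side the housing has a notch for a finger, 45 mm long and 24 mm deep, down to a 6 mm base plate: grip the 42 mm waist between the notches from above. All alike; some may be absent
- converter_2: closed die-cast aluminium converter module, 100 mm long (own x), 90 mm wide (own y), 30 mm high (own z), about 0.35 kg, loose, flat above and below; origin at the centre of its underside. In the middle of each long side the housing has a notch for a finger, 45 mm long and 24 mm deep, down to a 6 mm base plate: grip the 42 mm waist between the notches from above. All alike; some may be absent
- converter_3: closed die-cast aluminium converter module, 100 mm long (own x), 90 mm wide (own y), 30 mm high (own z), about 0.35 kg, loose, flat above and below; origin at the centre of its underside. In the middle of each long side the housing has a notch for a finger, 45 mm long and 24 mm deep, down to a 6 mm base plate: grip the 42 mm waist between the notches from above. All alike; some may be absent
- pen: blue pen, 130 mm long, 12 mm thick, lying behind the modules, which start in a row on free bench at about x 0.51 m, y -0.41 to -0.04 m: bystander
- sink: finned heat sink 42 x 55 x 26 mm: bystander

How it is judged:
By the outcome, as a careful person would: the job done as asked, in the order asked, and still so for the second after the job is handed in, with the robot touching nothing.
Of converter_0, converter_1, converter_2, converter_3 only 2 to 4 are there at a start; the rules pass over those that are not, and their reading is None.
At some moment in a run one of converter_0, converter_1, converter_2, converter_3 may be knocked a few centimetres aside while the robot is not near it.
Once in a run the grip may slacken for a moment while it holds something.
It also fails if it takes over 210 s, if anything falls off the work surface, if the arm or the gripper's body presses on something with over 40 N, if the wrist force passes 120 N, or if a joint passes its speed limit or range.

## Working session

There is one attempt and no reset: what is moved stays moved. The work goes in short steps, Python scripts to look and compute and a tool call to move; the robot and the scene stay as the last step left them, time stands still between calls to the robot, and variables do not carry over. Pictures are saved under pics/ and viewed, at most 16 in all, crops included, and the job is handed in when it is done.

```bash
ls; mkdir -p pics; python3 - <<'E'
from workcell import env, optics, probe_bus
import cv2,numpy as np
for n in("scene","top"):
    im=optics.snapshot(n); cv2.imwrite(f"pics/{n}0.png",im[...,::-1]); c=optics.camera_info(n); print(n,c["fovy"],c["cx"],c["cy"],np.round(c["world_from_camera"],3).tolist(),c.keys())
c=optics.camera_info("wrist");print(c["fovy"],c["cx"],c["cy"],np.round(c["world_from_camera"],3).tolist())
o=probe_bus.get_obs();print({k:np.round(v,3).tolist() for k,v in o.items()},env.grip_point_offset)
E
```

```text
pics
workcell.py
scene 42.11299591613093 285.5082825196161 211.497495419252 [[0.602, -0.605, 0.521, -184.144], [-0.798, -0.448, 0.403, -675.463], [-0.01, -0.658, -0.753, 1291.872], [0.0, 0.0, 0.0, 1.0]] dict_keys(['fovy', 'cx', 'cy', 'world_from_camera'])
top 45.16218539807175 270.454162115884 214.63243393185422 [[0.022, -0.824, 0.567, -107.22], [-1.0, -0.015, 0.017, -58.053], [-0.006, -0.567, -0.824, 1219.391], [0.0, 0.0, 0.0, 1.0]] dict_keys(['fovy', 'cx', 'cy', 'world_from_camera'])
64.37341139322473 279.2436397981961 210.86208613667384 [[0.332, 0.908, 0.255, 125.769], [0.943, -0.319, -0.092, 565.604], [-0.002, 0.271, -0.963, 373.765], [0.0, 0.0, 0.0, 1.0]]
{'time': 0.1, 'q': [1.112, 0.277, 1.506, -0.0, 1.361, -0.121], 'dq': [-0.001, -0.003, -0.002, -0.001, 0.001, 0.001], 'tau': [0.003, -41.77, -24.64, -0.0, 0.006, 0.0], 'ee_pos': [190.355, 542.068, 230.535], 'eef_rot': [0.168, 0.986, -0.001, -0.0], 'force': [-0.104, -0.593, -0.354], 'torque': [0.02, -0.011, 0.015], 'grasp_force': 0.0, 'grip_width': 85.367} 18.700000000000003
```

View pics/scene0.png

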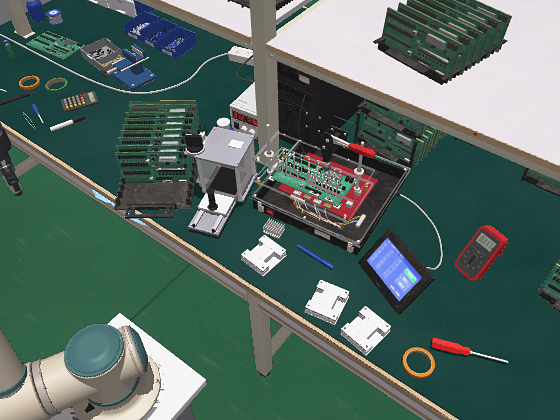

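View pics/top0.png

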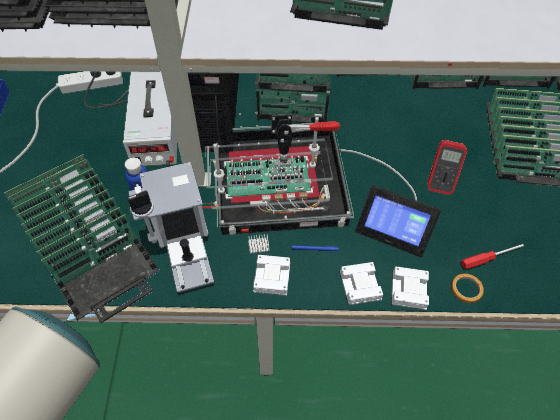

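The scene shows three modules (top view about (271,275), (362,283), (411,287)), the fixture with its post at about (185,245) and knob at (142,202), the sink at (258,243) and the pen at (315,248). Next, zoomed crops.

```bash
cat > h.py <<'E'
from workcell import env, optics, probe_bus
import cv2,numpy as np
from scipy.spatial.transform import Rotation as R
def ray(c,uv):
    f=210/np.tan(np.radians(c["fovy"]/2)); T=np.array(c["world_from_camera"])
    d=T[:3,:3]@np.array([(uv[0]-c["cx"])/f,(uv[1]-c["cy"])/f,1.]); return T[:3,3],d/np.linalg.norm(d)
def plane(c,uv,z):
    o,d=ray(c,uv); return o+d*(z-o[2])/d[2]
def tri(*cu):
    A=np.zeros((3,3));b=np.zeros(3);L=[]
    for c,uv in cu:
        o,d=ray(c,uv);P=np.eye(3)-np.outer(d,d);A+=P;b+=P@o;L.append((o,d))
    x=np.linalg.solve(A,b); return x,[round(float(np.linalg.norm((np.eye(3)-np.outer(d,d))@(x-o))),1) for o,d in L]
def proj(c,p):
    f=210/np.tan(np.radians(c["fovy"]/2));q=np.linalg.inv(np.array(c["world_from_camera"]))@np.append(p,1)
    return np.array([c["cx"]+f*q[0]/q[2],c["cy"]+f*q[1]/q[2]])
E
python3 - <<'E'
from h import *
a=cv2.imread("pics/top0.png");b=cv2.imread("pics/scene0.png")
A=a[155:300,115:225];B=b[115:240,175:275]
A=cv2.resize(A,None,fx=4,fy=4,interpolation=cv2.INTER_CUBIC)[:580];B=cv2.resize(B,None,fx=3.6,fy=4,interpolation=cv2.INTER_CUBIC)
H=np.zeros((600,800,3),np.uint8);H[:580,:440]=A;H[:500,440:800]=B
cv2.imwrite("pics/crop1.png",H)
E
```

```text
(no output)
```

View pics/crop1.png

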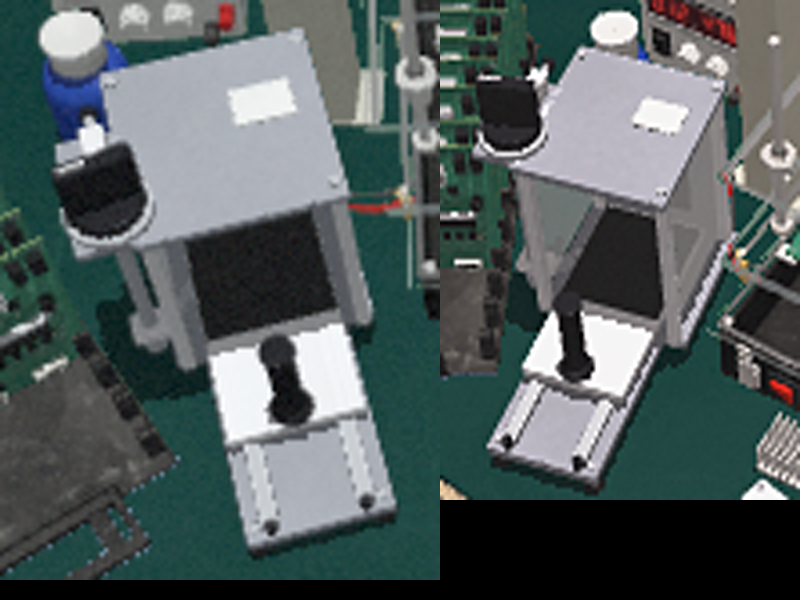

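```bash
python3 - <<'E'
from h import *
ct=optics.camera_info("top");cs=optics.camera_info("scene")
t=lambda u,v:(u/4+115,v/4+155)
s=lambda u,v:((u-440)/3.6+175,v/4+115)
P=dict(roofBL=(t(104,75),s(585,50),(79,70)),roofBR=(t(303,33),s(724,84),(79,-70)),roofFR=(t(348,186),s(662,205),(-67,-70)),
 baseFL=(t(250,548),s(488,452),(-203,70)),baseFR=(t(397,508),s(600,484),(-203,-70)),post=(t(277,346),s(568,302),(-120,0)),
 barL=(t(54,172),s(478,82),None),barR=(t(130,144),s(534,84),None))
M=[];W=[]
for k,(a,b,m) in P.items():
    x,e=tri((ct,a),(cs,b));print(k,x.round(1),e)
    if m: M.append(m);W.append(x[:2])
M=np.array(M,float);W=np.array(W)
mc,wc=M.mean(0),W.mean(0);a=M-mc;b=W-wc
th=np.arctan2((a[:,0]*b[:,1]-a[:,1]*b[:,0]).sum(),(a*b).sum());r=np.array([[np.cos(th),-np.sin(th)],[np.sin(th),np.cos(th)]])
o=wc-r@mc;print("yaw",th,"origin",o,"\nres",((r@M.T).T+o-W).round(1).tolist())
print("knob",o+r@[-35,79],"post",o+r@[-120,0])
# modules rough: white blobs
im=cv2.imread("pics/top0.png")
m=((im.min(2)>150)).astype(np.uint8);n,l,st,c=cv2.connectedComponentsWithStats(m)
for i in range(1,n):
    if st[i,4]>500 and 240<c[i,1]<310: print(c[i].round(),st[i,4],plane(ct,c[i],25).round())
E
```

```text
roofBL [735.7 310.2 176.8] [0.0, 0.0]
roofBR [768.4 180.  185. ] [0.8, 0.8]
roofFR [638.7 137.1 185.4] [2.0, 2.0]
baseFL [470.3 204.8  15.3] [0.2, 0.2]
baseFR [505.6 111.7   9. ] [0.9, 0.9]
post [564.2 183.6 114.9] [0.6, 0.6]
barL [612.4 307.9 232.8] [1.5, 1.5]
barR [631.7 263.3 238.8] [0.2, 0.2]
yaw 0.3156892048891374 origin [679.12516559 221.48218295] 
res [[-3.3, 2.4], [7.5, -0.5], [-1.6, -2.9], [-5.9, 20.2], [2.3, -19.8], [0.8, 0.7]]
knob [621.32751008 285.71170122] post [565.05525046 184.22558002]
[188. 269.] 1103 [535. 184.  25.]
[272. 273.] 1046 [526. -41.  25.]
[361. 281.] 1062 [ 506. -276.   25.]
[411. 286.] 1069 [ 495. -405.   25.]
```

Fixture yaw ≈ 0.316, knob ≈ (622,286), post ≈ (565,184, 115 high); these fit the given sizes except that the base plate's front looks narrower. Raise, turn the tool toward the knob bar and look with the wrist camera.

The manual's scale: shifts go in shares of 62.5 mm and turns go in shares of 180 degrees. Converting my numbers, -30 mm is -0.48, -10 mm is -0.16, 0.175 rad / 3.1416 = 0.0557.

```bash
cat >> h.py <<'E'
def goto(x,y,z,yaw=None,n=True):
    """delta in tool axes to TCP (x,y,z); then the turn rz about tool z to bring tool y to yaw (mod pi)"""
    o=probe_bus.get_obs();r=R.from_quat(o["eef_rot"]).as_matrix();d=r.T@(np.array([x,y,z])-o["ee_pos"])
    now=np.arctan2(r[1,1],r[0,1]);s="move %s"%d.round(1)
    tilt=r.T@np.cross(r[:,2],[0,0,-1]); s+=" tilt %s"%tilt.round(4)
    if yaw is not None: s+=" yaw %.3f rz %.3f"%(now,-((yaw-now+np.pi/2)%np.pi-np.pi/2))
    print(s,"q6 %.2f"%o["q"][5])
E
```

>>> shift_gripper(steps=[0, 0, -0.48, 0, 0, 0.0557, 60, 0, 0, -0.48, 0, 0, 0.0557, 60, 0, 0, -0.48, 0, 0, 0.0557, 60, 0, 0, -0.16, 0, 0, 0.0557, 60, 0, 0, 0, 0, 0, 0, 60])

```text
time: 0.72
ee_pos: [190.7, 542.7, 331.8]
eef_rot: [0.495, 0.869, 0.001, -0.0]
force: [0.2, 0.5, 0.0]
grip_width: 59.9
grasp_force: 0.0
```

```bash
python3 -c "
from h import *
goto(600,276,345,0.53)"
```

```text
move [-438.1  216.2  -13.3] tilt [ 0.001  -0.0007  0.    ] yaw 0.535 rz 0.005 q6 0.58
```

Scaled: -49 mm is -0.784, -46 mm is -0.736.

>>> shift_gripper(steps=[-0.784, 0.384, -0.032, 0, 0, 0, 60, -0.784, 0.384, -0.032, 0, 0, 0, 60, -0.784, 0.384, -0.032, 0, 0, 0, 60, -0.784, 0.384, -0.032, 0, 0, 0, 60, -0.784, 0.384, -0.032, 0, 0, 0, 60, -0.784, 0.384, -0.032, 0, 0, 0, 60, -0.784, 0.384, -0.032, 0, 0, 0, 60, -0.784, 0.384, -0.032, 0, 0, 0, 60, -0.736, 0.384, 0, 0, 0, 0, 60, 0, 0, 0, 0, 0, 0, 60, 0, 0, 0, 0, 0, 0, 60])

```text
time: 2.1
ee_pos: [598.5, 275.1, 345.9]
eef_rot: [0.495, 0.869, -0.001, -0.001]
force: [-0.3, 0.3, 0.5]
grip_width: 60.3
grasp_force: 0.0
```

```bash
python3 - <<'E'
from h import *
import pickle
c=optics.camera_info("wrist");im=optics.snapshot("wrist");cv2.imwrite("pics/w1.png",im[...,::-1]);pickle.dump(c,open("w1.pkl","wb"))
E
```

```text
(no output)
```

View pics/w1.png

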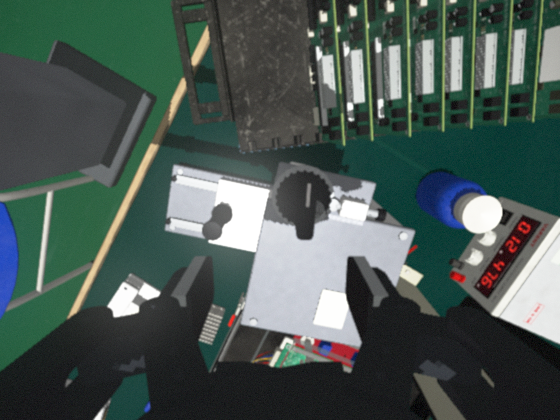

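The wrist view shows the knob at (303,197), with its bar upright in the picture, the hood roof to its right, and the post at (217,215). I'll take a second place and zoom both.

Scaled: 40 mm is 0.64, -20 mm is -0.32.

>>> shift_gripper(steps=[0.64, 0.32, -0.32, 0, 0, 0, 60, 0, 0, 0, 0, 0, 0, 60, 0, 0, 0, 0, 0, 0, 60])

```text
time: 2.52
ee_pos: [594.8, 320.4, 367.5]
eef_rot: [0.495, 0.869, -0.0, 0.0]
force: [0.3, -0.1, -0.3]
grip_width: 59.9
grasp_force: 0.0
```

```bash
python3 - <<'E'
from h import *
import pickle
c=optics.camera_info("wrist");im=optics.snapshot("wrist")[...,::-1].copy();cv2.imwrite("pics/w2.png",im);pickle.dump(c,open("w2.pkl","wb"))
c1=pickle.load(open("w1.pkl","rb"));a=cv2.imread("pics/w1.png")
H=np.zeros((400,800,3),np.uint8)
for i,(cc,g) in enumerate(((c1,a),(c,im))):
    u=proj(cc,[622,286,240]).astype(int);print(u)
    x,y=u[0]-40,u[1]-40;print("off",x,y)
    k=cv2.resize(g[y:y+80,x:x+80],(400,400),interpolation=cv2.INTER_CUBIC)
    H[:,i*400:i*400+400]=np.clip(k.astype(float)*1.8,0,255)
cv2.imwrite("pics/crop2.png",H)
E
```

```text
[312 212]
off 272 172
[285 250]
off 245 210
```

View pics/crop2.png

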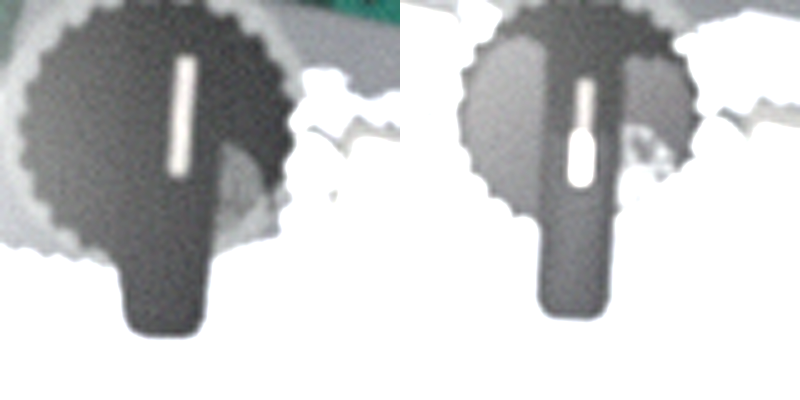

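The bar's near end shows at about (305,239) and (280,274), and its white pointer line at (309,184)-(308,208) and (282,226)-(281,247). Triangulate.

```bash
python3 - <<'E'
from h import *
import pickle
a,b=[pickle.load(open(f"w{i}.pkl","rb")) for i in(1,2)]
A=tri((a,(309.4,183.6)),(b,(282.2,225.6)));B=tri((a,(307.7,207.5)),(b,(281.2,247.4)));E=tri((a,(305,239.4)),(b,(279.8,273.6)))
print(A,B,E)
for p,q in((A[0],B[0]),(A[0],E[0])):
    d=q-p;print(np.arctan2(d[1],d[0]),np.hypot(*d[:2]))
goto(622,286,300,0.53)
E
```

```text
(array([607.60946219, 304.3916015 , 240.23839658]), [0.1, 0.1]) (array([615.44916244, 288.96106448, 246.37283231]), [0.2, 0.2]) (array([629.12885446, 263.87562556, 238.21305644]), [0.1, 0.1])
-1.1007183540625924 17.307870257018592
-1.0825532344515318 45.87623077432327
move [-42.8   6.   67.3] tilt [-0.0006  0.0003 -0.    ] yaw 0.535 rz 0.005 q6 -0.14
```

Scaled: -39 mm is -0.624, 37 mm is 0.592, 0.05 rad / 3.1416 = 0.0159.

>>> shift_gripper(steps=[-0.624, 0.064, 0.48, 0, 0, 0, 40, 0, 0, 0.592, 0, 0, 0, 40, 0, 0, 0, 0, 0, 0.0159, 40, 0, 0, 0, 0, 0, 0, 40])

```text
time: 3.08
ee_pos: [618.9, 287.2, 299.7]
eef_rot: [0.517, 0.856, -0.001, -0.0]
force: [-0.2, -0.2, 0.3]
grip_width: 40.0
grasp_force: 0.0
```

```bash
python3 -c "
from h import *
goto(618.8,286,206,0.486)"
```

```text
move [-1.  -0.5 93.7] tilt [-0.0015 -0.0001 -0.    ] yaw 0.483 rz -0.003 q6 -0.15
```

Scaled: 40 mm is 0.64, 30 mm is 0.48.

>>> shift_gripper(steps=[-0.016, 0, 0.64, 0, 0, 0, 40, 0, 0, 0.48, 0, 0, 0, 40, 0, 0, 0.32, 0, 0, 0, 40, 0, 0, 0.064, 0, 0, 0, 40, 0, 0, 0, 0, 0, 0, 40, 0, 0, 0, 0, 0, 0, 20, 0, 0, 0, 0, 0, 0, 8, 0, 0, 0, 0, 0, 0, 8, 0, 0, 0, 0, 0, 0, 8], force=60)

```text
time: 4.2
ee_pos: [616.8, 285.5, 208.2]
eef_rot: [0.517, 0.856, -0.003, -0.001]
force: [-8.2, -4.6, 5.3]
grip_width: 13.4
grasp_force: 60.1
```

Scaled: -3 mm is -0.048, -0.15 rad / 3.1416 = -0.0477.

>>> shift_gripper(steps=[0, -0.048, 0, 0, 0, 0, 8, 0, 0, 0, 0, 0, -0.0477, 8, 0, 0, 0, 0, 0, -0.0477, 8, 0, 0, 0, 0, 0, 0, 8])

```text
time: 4.7
ee_pos: [616.3, 285.2, 208.2]
eef_rot: [0.384, 0.923, -0.0, -0.0]
force: [-4.0, -2.7, 6.2]
grip_width: 13.4
grasp_force: 60.1
```

Scaled: -0.15 rad / 3.1416 = -0.0477.

>>> shift_gripper(steps=[0, 0, 0, 0, 0, -0.0477, 8, 0, 0, 0, 0, 0, -0.0477, 8, 0, 0, 0, 0, 0, -0.0477, 8, 0, 0, 0, 0, 0, 0, 8])

```text
time: 5.2
ee_pos: [616.0, 284.7, 208.2]
eef_rot: [0.167, 0.986, -0.001, -0.0]
force: [-6.1, -3.9, 5.8]
grip_width: 13.2
grasp_force: 60.1
```

```bash
python3 -c "
from h import *
goto(618,286,206,0)
print(probe_bus.get_obs()['torque'])"
```

```text
move [-1.5  1.9  2.2] tilt [-0.0019 -0.0003  0.    ] yaw 1.234 rz 1.234 q6 -0.90
[-0.50447558  0.7192382   0.12376189]
```

Scaled: -0.155 rad / 3.1416 = -0.0493.

>>> shift_gripper(steps=[0, 0, 0, 0, 0, -0.0493, 8, 0, 0, 0, 0, 0, -0.0493, 8, 0, 0, 0, 0, 0, -0.0493, 8, 0, 0, 0, 0, 0, -0.0493, 8, 0, 0, 0, 0, 0, 0, 8])

```text
time: 5.82
ee_pos: [616.2, 284.1, 208.2]
eef_rot: [-0.141, 0.99, -0.001, -0.001]
force: [-4.7, -5.5, 5.8]
grip_width: 13.0
grasp_force: 60.1
```

```bash
python3 -c "
from h import *
goto(616,285,206,0)
print(probe_bus.get_obs()['torque'])"
```

```text
move [-0.1  1.   2.2] tilt [-0.0026 -0.0015 -0.    ] yaw 1.854 rz -1.288 q6 -1.52
[-0.74988953  0.64737069 -0.04815498]
```

Scaled: -50 mm is -0.8, -30 mm is -0.48, -0.033 rad / 3.1416 = -0.0105.

>>> shift_gripper(steps=[0, 0, 0, 0, 0, 0, 30, 0, 0, 0, 0, 0, 0, 50, 0, 0, -0.48, 0, 0, 0, 60, 0, 0, -0.8, 0, 0, 0, 60, 0, 0, 0, 0, 0, -0.0105, 60, 0, 0, 0, 0, 0, 0, 60])

```text
time: 6.58
ee_pos: [617.1, 286.0, 286.0]
eef_rot: [-0.157, 0.988, 0.0, 0.0]
force: [1.0, 0.2, -0.8]
grip_width: 60.4
grasp_force: 0.0
```

```bash
python3 -c "
from h import *
goto(562,183,280,1.887)
import pickle
c=optics.camera_info('wrist');im=optics.snapshot('wrist')[...,::-1].copy();cv2.imwrite('pics/w3.png',im);pickle.dump(c,open('w3.pkl','wb'))"
```

```text
move [ 84.3 -80.8   6. ] tilt [ 0.0002  0.0001 -0.    ] yaw 1.886 rz -0.001 q6 -1.55
```

View pics/w3.png

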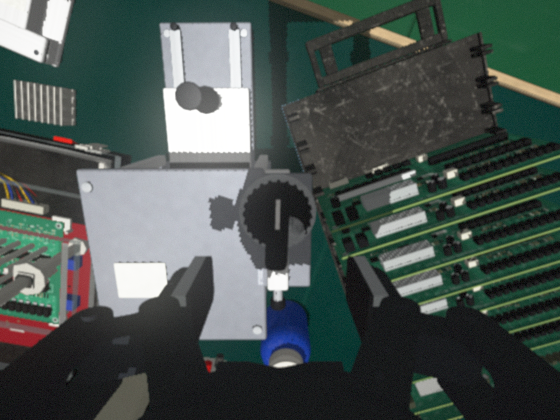

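The knob bar now lies along the fixture's x (free); post head at (189,95).

Scaled: 45 mm is 0.72, -43 mm is -0.688.

>>> shift_gripper(steps=[0.72, -0.688, 0, 0, 0, 0, 60, 0.64, -0.624, 0, 0, 0, 0, 60, 0, 0, 0, 0, 0, 0, 60, 0, 0, 0, 0, 0, 0, 60])

```text
time: 7.12
ee_pos: [561.8, 181.7, 285.5]
eef_rot: [-0.157, 0.988, 0.0, -0.0]
force: [-0.6, 0.1, -0.6]
grip_width: 60.0
grasp_force: 0.0
```

```bash
python3 -c "
from h import *
import pickle
a=pickle.load(open('w3.pkl','rb'));print(plane(a,(189,95),117))
c=optics.camera_info('wrist');im=optics.snapshot('wrist')[...,::-1].copy();cv2.imwrite('pics/w4.png',im);pickle.dump(c,open('w4.pkl','wb'))
u=proj(c,plane(a,(189,95),117));print(u)
g=cv2.cvtColor(im,cv2.COLOR_BGR2GRAY);x,y=u.astype(int)-50
k=cv2.HoughCircles(cv2.GaussianBlur(g[y:y+100,x:x+100],(5,5),0),cv2.HOUGH_GRADIENT,1,20,param1=60,param2=15,minRadius=10,maxRadius=30);print(k+[x,y,0])
for q in k[0]:
  print(tri((a,(189,95)),(c,q[:2]+[x,y])))
"
```

```text
[558.88519338 183.40412497 117.        ]
[281.2821283  189.20812324]
[[[280.5        189.5         13.        ]
  [249.5        180.5         10.60000038]]]
(array([559.22141346, 183.00683913, 116.18726521]), [0.4, 0.4])
(array([568.42869164, 155.95358237,  36.86531368]), [9.9, 9.9])
```

Scaled: 60 mm is 0.96, 55 mm is 0.88.

>>> shift_gripper(steps=[0.032, 0.048, 0.8, 0, 0, 0, 60, 0, 0, 0.96, 0, 0, 0, 60, 0, 0, 0.88, 0, 0, 0, 60, 0, 0, 0.512, 0, 0, 0, 60, 0, 0, 0.128, 0, 0, 0, 60, 0, 0, 0, 0, 0, 0, 40, 0, 0, 0, 0, 0, 0, 15, 0, 0, 0, 0, 0, 0, 15, 0, 0, 0, 0, 0, 0, 15, 0, 0, 0, 0, 0, 0, 15], force=80)

```text
time: 8.43
ee_pos: [561.0, 182.6, 83.3]
eef_rot: [-0.157, 0.988, -0.001, 0.002]
force: [1.7, -4.9, 1.4]
grip_width: 19.9
grasp_force: 78.2
```

```bash
python3 -c "
from h import *
goto(559,183.2,81,1.887)
goto(559-150*np.cos(.316),183.2-150*np.sin(.316),81,1.887)"
```

```text
move [1.8 1.2 2.3] tilt [-0.0031  0.0045 -0.    ] yaw 1.887 rz -0.000 q6 -1.69
move [151.8   1.2   1.6] tilt [-0.0031  0.0045 -0.    ] yaw 1.887 rz -0.000 q6 -1.69
```

Scaled: 25 mm is 0.4, 20 mm is 0.32.

>>> shift_gripper(steps=[0.16, 0, 0, 0, 0, 0, 15, 0.32, 0, 0, 0, 0, 0, 15, 0.4, 0, 0, 0, 0, 0, 15, 0.4, 0, 0, 0, 0, 0, 15, 0.4, 0, 0, 0, 0, 0, 15, 0.4, 0, 0, 0, 0, 0, 15, 0.192, 0, 0, 0, 0, 0, 15, 0.096, 0, 0, 0, 0, 0, 15, 0, 0, 0, 0, 0, 0, 15, 0, 0, 0, 0, 0, 0, 15])

```text
time: 9.68
ee_pos: [420.4, 136.2, 83.3]
eef_rot: [-0.158, 0.987, -0.002, 0.003]
force: [2.0, -8.5, 3.4]
grip_width: 19.8
grasp_force: 79.3
```

Scaled: 3 mm is 0.048, 2 mm is 0.032.

>>> shift_gripper(steps=[0.048, 0, 0, 0, 0, 0, 15, 0.032, 0, 0, 0, 0, 0, 15, 0.032, 0, 0, 0, 0, 0, 15, 0, 0, 0, 0, 0, 0, 15])

```text
time: 10.18
ee_pos: [420.3, 136.1, 83.4]
eef_rot: [-0.157, 0.988, -0.001, 0.009]
force: [14.8, -2.1, -12.1]
grip_width: 20.0
grasp_force: 78.6
```

Tray stopped against its end (148 mm of TCP travel). Release, rise, and go to view the modules.

Scaled: -60 mm is -0.96, -40 mm is -0.64, 0.15 rad / 3.1416 = 0.0477.

>>> shift_gripper(steps=[0, 0, 0, 0, 0, 0, 30, 0, 0, 0, 0, 0, 0, 50, 0, 0, 0, 0, 0, 0, 60, 0, 0, -0.64, 0, 0, 0, 60, 0, 0, -0.96, 0, 0, 0, 60, 0, 0, -0.96, 0, 0, 0, 60, 0, 0, -0.64, 0, 0, 0, 60, 0, 0, 0, 0, 0, 0.0477, 60, 0, 0, 0, 0, 0, 0.0477, 60, 0, 0, 0, 0, 0, 0, 60])

```text
time: 11.42
ee_pos: [411.1, 135.8, 281.4]
eef_rot: [-0.009, 1.0, 0.0, -0.0]
force: [-0.4, 0.1, 0.0]
grip_width: 60.0
grasp_force: 0.0
```

```bash
python3 -c "
from h import *
goto(490,-200,340,1.57)"
```

```text
move [ -73.2 -337.1  -58.7] tilt [ 0.0003 -0.      0.    ] yaw 1.588 rz 0.018 q6 -1.43
```

Scaled: -50 mm is -0.8, -30 mm is -0.48.

```bash
cat >> h.py <<'E'
import pickle
def shot(n):
    c=optics.camera_info("wrist");im=optics.snapshot("wrist")[...,::-1].copy();cv2.imwrite(f"pics/{n}.png",im);pickle.dump(c,open(f"{n}.pkl","wb"));return c,im
def load(n): return pickle.load(open(f"{n}.pkl","rb")),cv2.imread(f"pics/{n}.png")
E
python3 -c "
from h import *
shot('p1')"
```

>>> shift_gripper(steps=[-0.8, 0.32, -0.32, 0, 0, 0, 60, -0.48, 0.32, -0.32, 0, 0, 0, 60, 0, 0, 0, 0, 0, 0, 60, 0, 0, 0, 0, 0, 0, 60])

```text
time: 11.98
ee_pos: [490.1, 176.7, 320.5]
eef_rot: [-0.008, 1.0, -0.0, -0.001]
force: [-0.3, -0.6, -0.4]
grip_width: 59.9
grasp_force: 0.0
```

```bash
python3 -c "
from h import *
shot('p2')
a,b=cv2.imread('pics/p1.png'),cv2.imread('pics/p2.png')
cv2.imwrite('pics/v5.png',np.hstack([cv2.resize(a[:,80:480],(400,420)),b[:,80:480]]))"
```

```text
(no output)
```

View pics/v5.png

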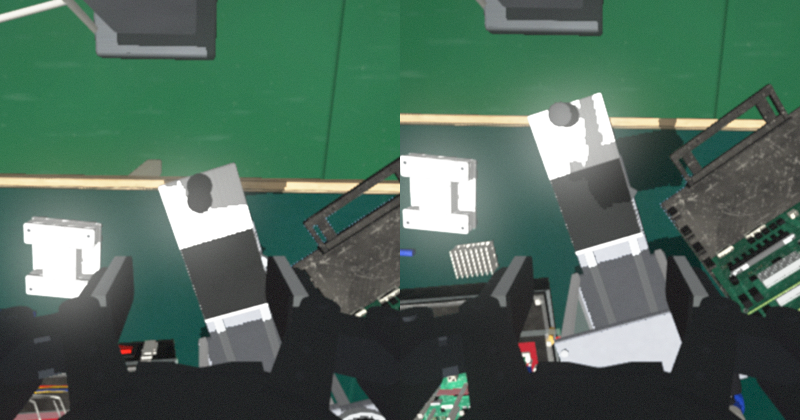

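The pictures show the black pad fully out: corners about (179,250),(249,229),(269,302),(199,322) left, and (551,181),(622,157),(642,233),(577,252) right. Refine by mask and triangulate.

```bash
python3 - <<'E'
from h import *
C={'p1':[(259,250),(329,229),(349,302),(279,322)],'p2':[(231,181),(302,157),(322,233),(257,252)]}
Q={}
for n,cs in C.items():
    c,im=load(n);hs=cv2.cvtColor(im,cv2.COLOR_BGR2HSV)
    m=((hs[...,1]<75)&(hs[...,2]<90)).astype(np.uint8)
    roi=np.zeros_like(m);cv2.fillPoly(roi,[np.array(cs)],1);roi=cv2.dilate(roi,np.ones((13,13)))
    m=cv2.morphologyEx(m&roi,cv2.MORPH_OPEN,np.ones((5,5)))
    k=max(cv2.findContours(m,0,2)[0],key=cv2.contourArea)
    # rectify onto z=45 and fit
    w=np.array([plane(c,p[0],45)[:2] for p in k],np.float32)
    r=cv2.minAreaRect(w);print(n,cv2.contourArea(k),r)
    ap=cv2.approxPolyDP(k,8,True)[:,0].tolist();print(ap)
    wc=np.array([plane(c,p,45)[:2] for p in cs]);print("hand",wc.mean(0).round(1),[round(float(np.linalg.norm(wc[i]-wc[i-1])),1) for i in range(4)])
c1,c2=load('p1')[0],load('p2')[0]
X=[tri((c1,a),(c2,b)) for a,b in zip(C['p1'],C['p2'])]
for x in X:print(x[0].round(1),x[1])
print(np.mean([x[0] for x in X],0))
o=np.array([673,220.5])-150*np.array([np.cos(.317),np.sin(.317)]);print("from post",o)
E
```

```text
p1 4352.5 ((537.2763671875, 177.43701171875), (113.13336944580078, 96.84905242919922), 17.952667236328125)
[[331, 230], [270, 268], [284, 317], [345, 301], [355, 308]]
hand [534.8 169.3] [103.8, 88.7, 102.9, 94.3]
p2 3463.5 ((532.9305419921875, 173.30665588378906), (99.1670150756836, 91.86654663085938), 18.163028717041016)
[[298, 161], [272, 186], [275, 204], [244, 211], [254, 249], [318, 231]]
hand [533.4 176. ] [102.0, 94.7, 104.2, 91.0]
[502.1 113.5  37.4] [1.1, 1.1]
[470.4 201.3  42. ] [4.1, 4.1]
[572.1 233.   37.8] [3.3, 3.3]
[599.5 143.7  42.7] [4.9, 4.9]
[536.01456072 172.89332857  39.95571997]
from post [530.47377328 173.74238354]
```

```bash
cat >> h.py <<'E'
def rect(c,im,x,y,z,yaw,half=95,s=2):
    """view of plane z, picture right=+local x, up=+local y, s px/mm, centre (x,y)"""
    e=np.array([[np.cos(yaw),np.sin(yaw)],[-np.sin(yaw),np.cos(yaw)]])
    L=np.array([[-half,half],[half,half],[half,-half],[-half,-half]],float)
    src=np.float32([proj(c,[*(np.array([x,y])+l@e),z]) for l in L]);n=2*half*s
    return cv2.warpPerspective(im,cv2.getPerspectiveTransform(src,np.float32([[0,0],[n,0],[n,n],[0,n]])),(n,n))
E
python3 - <<'E'
from h import *
H=[]
for n in('p1','p2'):
    g=rect(*load(n),530.5,173.7,45,.317);H.append(np.clip(g*1.3,0,255).astype(np.uint8))
G=np.hstack(H)
for k in(0,380):
    for d in(-104,104): cv2.line(G,(k+190+d,20),(k+190+d,360),(0,0,255),1)
    for d in(-92,92): cv2.line(G,(k+10,190+d),(k+370,190+d),(0,0,255),1)
cv2.imwrite("pics/v6.png",G)
E
```

```text
(no output)
```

View pics/v6.png

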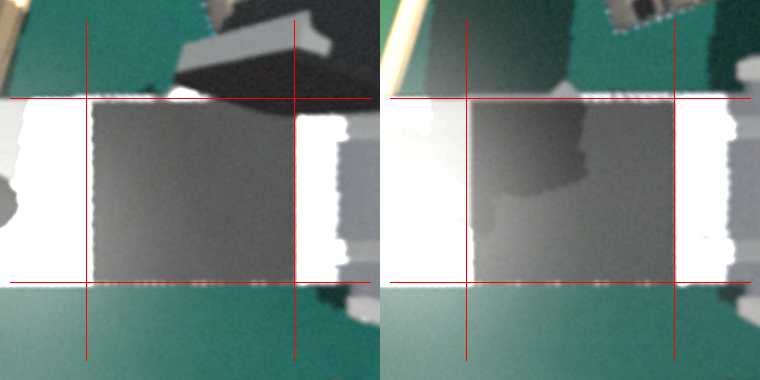

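Both rectified views put the pad about +1.8 mm along and −1.2 mm across from my predicted centre: pad ≈ (532.2,173.3) at height 45, yaw 0.317. Now the modules.

Scaled: -60 mm is -0.96, -50 mm is -0.8.

>>> shift_gripper(steps=[0, -0.8, 0, 0, 0, 0, 60, 0, -0.8, 0, 0, 0, 0, 60, 0, -0.8, -0.16, 0, 0, 0, 60, 0, -0.96, -0.16, 0, 0, 0, 60, 0, -0.96, 0, 0, 0, 0, 60, 0, -0.8, 0, 0, 0, 0, 60, 0, -0.32, 0, 0, 0, 0, 60, 0, 0, 0, 0, 0, 0, 60, 0, 0, 0, 0, 0, 0, 60])

```text
time: 13.15
ee_pos: [495.7, -161.4, 341.3]
eef_rot: [-0.008, 1.0, 0.001, -0.0]
force: [-0.2, 0.9, -0.4]
grip_width: 59.7
grasp_force: 0.0
```

```bash
python3 -c "
from h import *
shot('m1')"
```

>>> shift_gripper(steps=[0.32, 0.8, 0, 0, 0, 0, 60, 0.32, 0.64, 0, 0, 0, 0, 60, 0, 0, 0, 0, 0, 0, 60, 0, 0, 0, 0, 0, 0, 60])

```text
time: 13.7
ee_pos: [455.0, -73.0, 341.7]
eef_rot: [-0.009, 1.0, -0.0, 0.001]
force: [-0.1, -0.5, -0.2]
grip_width: 59.9
grasp_force: 0.0
```

```bash
python3 -c "
from h import *
shot('m2')
c,a=load('m2');cv2.imwrite('pics/v7.png',a)"
```

```text
(no output)
```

View pics/v7.png

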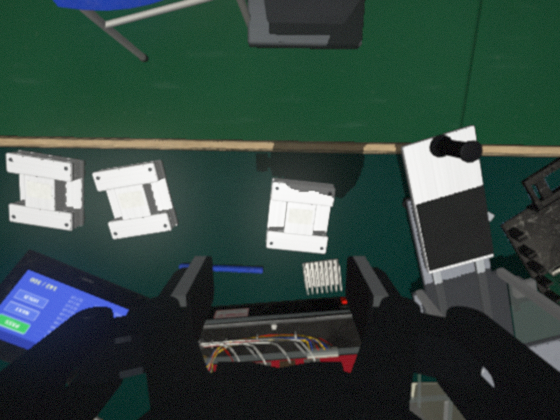

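Three modules, all right way up (H-shaped tops with open notches), at about (45,190), (135,200), (300,215); notches face ±y. Locate each on the z=30 plane in both views.

```bash
python3 - <<'E'
from h import *
t=[]
res={}
for n in('m1','m2'):
    c,im=load(n)
    g=im.min(2)
    m=(g>125).astype(np.uint8);m=cv2.morphologyEx(m,cv2.MORPH_CLOSE,np.ones((3,3)))
    for k in cv2.findContours(m,0,2)[0]:
        if cv2.contourArea(k)<1500: continue
        w=np.float32([plane(c,p[0],30)[:2] for p in k]);r=cv2.minAreaRect(w)
        if r[0][1]<60 and r[0][0]<600: print(n,np.round(r[0],1),np.round(r[1],1),round(r[2],1));res.setdefault(n,[]).append(r)
rows=[]
ref=sorted(res['m2'],key=lambda r:-r[0][1])
for n in('m1','m2'):
    c,im=load(n)
    T=[]
    for r in ref[:3]:
        a=np.radians(r[2]);a=(a+np.pi/4)%(np.pi/2)-np.pi/4
        g=rect(c,im,*r[0],30,a,65,2)
        for d in(-100,100): cv2.line(g,(130+d,0),(130+d,259),(0,0,255),1)
        for d in(-90,90): cv2.line(g,(0,130+d),(259,130+d),(0,0,255),1)
        T.append(g)
    rows.append(np.hstack(T))
print([(np.round(r[0],1),((np.radians(r[2])+np.pi/4)%(np.pi/2)-np.pi/4).round(3)) for r in ref])
cv2.imwrite("pics/v8.png",np.vstack(rows))
E
```

```text
m1 [524.9 -45.6] [ 93.5 100.1] 84.9
m1 [ 504.6 -276.1] [100.1  94. ] 10.4
m1 [ 494.3 -401.3] [ 98.1 101.3] 81.1
m2 [523.3 -43.4] [ 89.5 103.6] 84.9
m2 [ 503.6 -274.1] [101.   98.6] 10.3
m2 [ 492.3 -399.4] [102.8 104.9] 81.6
[(array([523.3, -43.4]), np.float64(-0.089)), (array([ 503.6, -274.1]), np.float64(0.179)), (array([ 492.3, -399.4]), np.float64(-0.146))]
```

View pics/v8.png

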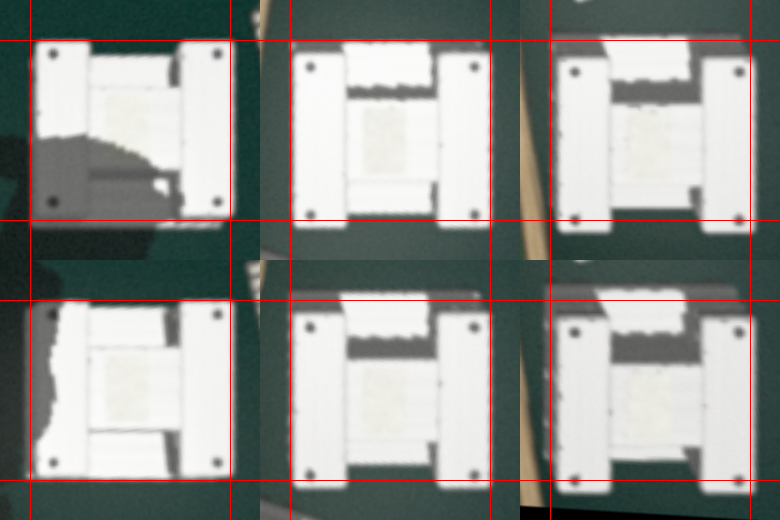

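Screw holes agree in both views (so tops are at z=30): A (525.9,−42.7, yaw −0.089), B (505.6,−279.3, 0.179), C (494.1,−407.7, −0.146). Pick A.

```bash
python3 -c "
from h import *
goto(525.9,-42.7,100,1.482)"
```

```text
move [-71.   29.8 241.5] tilt [-0.0006  0.0008  0.    ] yaw 1.587 rz 0.105 q6 -1.90
```

Scaled: 60 mm is 0.96, 50 mm is 0.8, 0.105 rad / 3.1416 = 0.0334.

>>> shift_gripper(steps=[-0.576, 0.24, 0.72, 0, 0, 0, 60, -0.56, 0.24, 0.72, 0, 0, 0, 60, 0, 0, 0.8, 0, 0, 0, 60, 0, 0, 0.96, 0, 0, 0, 60, 0, 0, 0.656, 0, 0, 0.0334, 60, 0, 0, 0, 0, 0, 0, 60, 0, 0, 0, 0, 0, 0, 60])

```text
time: 14.62
ee_pos: [527.0, -43.3, 101.5]
eef_rot: [0.044, 0.999, -0.0, 0.001]
force: [0.9, -0.4, -0.3]
grip_width: 59.9
grasp_force: 0.0
```

```bash
python3 -c "
from h import *
goto(525.9,-42.7,9,1.482)"
```

```text
move [ 1.4  0.6 92.5] tilt [-0.0003  0.0024  0.    ] yaw 1.482 rz -0.000 q6 -1.70
```

Scaled: 40 mm is 0.64, 30 mm is 0.48.

>>> shift_gripper(steps=[0.016, 0, 0.64, 0, 0, 0, 60, 0, 0, 0.48, 0, 0, 0, 60, 0, 0, 0.24, 0, 0, 0, 60, 0, 0, 0.096, 0, 0, 0, 60, 0, 0, 0, 0, 0, 0, 60, 0, 0, 0, 0, 0, 0, 45, 0, 0, 0, 0, 0, 0, 35, 0, 0, 0, 0, 0, 0, 35, 0, 0, 0, 0, 0, 0, 35], force=80)

```text
time: 15.75
ee_pos: [525.2, -42.8, 10.7]
eef_rot: [0.045, 0.999, -0.0, 0.001]
force: [-0.7, -1.0, 4.3]
grip_width: 40.5
grasp_force: 81.9
```

```bash
python3 -c "
from h import *
goto(525.9,-42.7,9,1.482)"
```

```text
move [-0.7  0.1  1.7] tilt [-0.0004  0.0024 -0.    ] yaw 1.481 rz -0.001 q6 -1.69
```

Scaled: -50 mm is -0.8, -40 mm is -0.64, -0.135 rad / 3.1416 = -0.043.

>>> shift_gripper(steps=[0, 0, -0.24, 0, 0, 0, 35, 0, 0, -0.64, 0, 0, 0, 35, 0, 0, -0.8, 0, 0, 0, 35, 0, 0, -0.16, 0, 0, -0.043, 35, 0, 0, 0, 0, 0, -0.043, 35, 0, 0, 0, 0, 0, -0.043, 35, 0, 0, 0, 0, 0, 0, 35, 0, 0, 0, 0, 0, 0, 35])

```text
time: 16.75
ee_pos: [524.2, -42.4, 124.6]
eef_rot: [-0.156, 0.988, 0.0, 0.0]
force: [-0.4, -0.3, -2.8]
grip_width: 40.4
grasp_force: 81.6
```

```bash
python3 -c "
from h import *
goto(531.5,173.1,125,1.887)"
```

```text
move [-73.4 202.8  -0.4] tilt [0.     0.0002 0.    ] yaw 1.884 rz -0.003 q6 -2.10
```

Scaled: 35 mm is 0.56, 33 mm is 0.528.

>>> shift_gripper(steps=[-0.16, 0.48, 0, 0, 0, 0, 35, -0.208, 0.56, 0, 0, 0, 0, 35, -0.208, 0.56, 0, 0, 0, 0, 35, -0.208, 0.56, 0, 0, 0, 0, 35, -0.208, 0.56, 0, 0, 0, 0, 35, -0.176, 0.528, 0, 0, 0, 0, 35, 0, 0, 0, 0, 0, 0, 35, 0, 0, 0, 0, 0, 0, 35, 0, 0, 0, 0, 0, 0, 35])

```text
time: 17.88
ee_pos: [530.7, 172.2, 124.2]
eef_rot: [-0.156, 0.988, -0.0, -0.0]
force: [-0.1, 0.7, -3.6]
grip_width: 40.3
grasp_force: 81.8
```

```bash
python3 -c "
from h import *
goto(531.5,173.1,56,1.887)"
```

```text
move [-1.1  0.6 68.2] tilt [-0.0003 -0.0004  0.    ] yaw 1.885 rz -0.002 q6 -1.70
```

Scaled: 30 mm is 0.48, 25 mm is 0.4.

>>> shift_gripper(steps=[-0.016, 0, 0.48, 0, 0, 0, 35, 0, 0, 0.4, 0, 0, 0, 35, 0, 0, 0.144, 0, 0, 0, 35, 0, 0, 0.032, 0, 0, 0, 35, 0, 0, 0.032, 0, 0, 0, 35, 0, 0, 0, 0, 0, 0, 35])

```text
time: 18.62
ee_pos: [532.3, 173.5, 57.0]
eef_rot: [-0.157, 0.988, 0.0, 0.001]
force: [0.4, 0.2, -1.7]
grip_width: 40.3
grasp_force: 81.7
```

```bash
python3 -c "
from h import *
goto(531.5,173.1,56,1.887)"
```

```text
move [ 0.9 -0.1  1. ] tilt [-0.0001  0.0015 -0.    ] yaw 1.886 rz -0.001 q6 -1.70
```

Scaled: -60 mm is -0.96, -40 mm is -0.64.

>>> shift_gripper(steps=[0.0128, 0, 0.0112, 0, 0, 0, 35, 0, 0, 0.0128, 0, 0, 0, 35, 0, 0, 0, 0, 0, 0, 35, 0, 0, 0, 0, 0, 0, 45, 0, 0, 0, 0, 0, 0, 60, 0, 0, 0, 0, 0, 0, 60, 0, 0, -0.32, 0, 0, 0, 60, 0, 0, -0.64, 0, 0, 0, 60, 0, 0, -0.96, 0, 0, 0, 60, 0, 0, -0.96, 0, 0, 0, 60, 0, 0, -0.48, 0, 0, 0, 60, 0.64, 0, 0, 0, 0, 0, 60, 0, 0, 0, 0, 0, 0, 60, 0, 0, 0, 0, 0, 0, 60])

```text
time: 20.38
ee_pos: [493.3, 160.9, 264.8]
eef_rot: [-0.157, 0.988, 0.0, 0.001]
force: [-0.5, -0.5, -1.1]
grip_width: 59.7
grasp_force: 0.0
```

```bash
python3 - <<'E'
from h import *
shot('s1');goto(520,-200,250,1.57)
g=rect(*load('s1'),532.2,173.3,75,.317,95,2)
for d in(-82,82):
  cv2.line(g,(190+d,0),(190+d,379),(0,0,255),1)
for d in(-74,74): cv2.line(g,(0,190+d),(379,190+d),(0,0,255),1)
cv2.imwrite('pics/v9.png',g)
E
```

```text
move [  86.8 -351.3   14.5] tilt [0.     0.0006 0.    ] yaw 1.886 rz 0.316 q6 -1.70
```

View pics/v9.png

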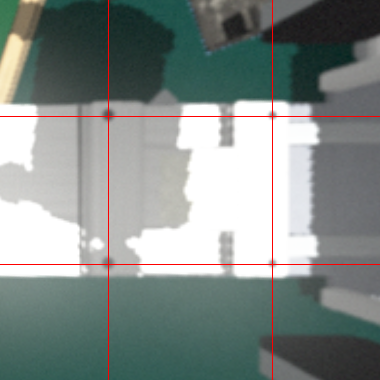

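Screw holes fall on the pad-centred marks (108/272, 115/264): module A is centred within about 0.5 mm. Now B, re-measured first.

The manual's scale: shifts go in shares of 62.5 mm and turns go in shares of 180 degrees. Converting my numbers, -50 mm is -0.8, 13 mm is 0.208, 0.158 rad / 3.1416 = 0.0503.

```bash
cat >> h.py <<'E'
def screws(c,im,x,y,z,a):
    """mean and yaw of the four screw holes expected near (x,y,z), yaw a"""
    s=4;h=65;g=cv2.cvtColor(rect(c,im,x,y,z,a,h,s),cv2.COLOR_BGR2GRAY)
    b=cv2.GaussianBlur(cv2.morphologyEx(g,cv2.MORPH_BLACKHAT,cv2.getStructuringElement(cv2.MORPH_ELLIPSE,(37,37))),(0,0),5);P={}
    w=13*s
    for sx in(-1,1):
        for sy in(-1,1):
            u,v=int((h+41*sx)*s),int((h-37*sy)*s);t=b[v-w:v+w,u-w:u+w];_,mx,_,l=cv2.minMaxLoc(t)
            P[sx,sy]=(np.array([(u-w+l[0])/s-h,h-(v-w+l[1])/s]),round(mx))
    e=np.array([[np.cos(a),np.sin(a)],[-np.sin(a),np.cos(a)]])
    Q={k:p[0]@e+[x,y] for k,p in P.items()}
    dx=Q[1,1]-Q[-1,1]+Q[1,-1]-Q[-1,-1];dy=Q[1,1]-Q[1,-1]+Q[-1,1]-Q[-1,-1]
    print("c",np.mean(list(Q.values()),0).round(1),"yaw %.3f %.3f"%(np.arctan2(dx[1],dx[0]),np.arctan2(-dy[0],dy[1])),"size",(np.linalg.norm(dx)/2).round(1),(np.linalg.norm(dy)/2).round(1),[p[1] for p in P.values()])
E
python3 -c "
from h import *
screws(*load('s1'),532.2,173.3,75,.317)
for n in('m1','m2'):
  c=load(n);screws(*c,525.9,-42.7,30,-.089);screws(*c,505.6,-279.3,30,.179);screws(*c,494.1,-407.7,30,-.146)"
```

```text
c [531.8 174.1] yaw 0.314 0.317 size 82.3 74.0 [55, 70, 58, 69]
c [525.8 -42.1] yaw -0.091 -0.089 size 82.3 73.9 [46, 101, 95, 97]
c [ 505.5 -278.9] yaw 0.179 0.179 size 82.0 74.3 [91, 86, 92, 85]
c [ 494.4 -407.5] yaw -0.146 -0.148 size 82.1 74.0 [104, 93, 97, 95]
c [525.8 -42.6] yaw -0.089 -0.086 size 82.3 74.3 [89, 45, 90, 92]
c [ 505.3 -279.3] yaw 0.181 0.179 size 82.0 74.1 [97, 97, 90, 91]
c [ 494.3 -407.9] yaw -0.146 -0.146 size 82.0 74.0 [100, 100, 93, 94]
```

>>> shift_gripper(steps=[0.208, -0.8, 0, 0, 0, 0, 60, 0.208, -0.8, 0, 0, 0, 0, 60, 0.208, -0.8, 0, 0, 0, 0, 60, 0.208, -0.8, 0, 0, 0, 0, 60, 0.208, -0.8, 0, 0, 0, 0, 60, 0.208, -0.8, 0, 0, 0, 0, 60, 0.208, -0.8, 0, 0, 0, 0, 60, 0, 0, 0, 0, 0, 0.0503, 60, 0, 0, 0, 0, 0, 0.0503, 60, 0, 0, 0, 0, 0, 0, 60, 0, 0, 0, 0, 0, 0, 60])

```text
time: 21.8
ee_pos: [515.3, -200.2, 264.4]
eef_rot: [-0.001, 1.0, 0.0, -0.0]
force: [0.4, 0.1, -0.1]
grip_width: 60.0
grasp_force: 0.0
```

```bash
python3 -c "
from h import *
c=shot('b1');screws(*c,505.6,-279.3,30,.179);screws(*c,494.1,-407.7,30,-.146)
goto(505.6,-279.3,100,1.75)"
```

```text
c [ 505.5 -279.1] yaw 0.182 0.181 size 82.1 74.3 [104, 97, 103, 102]
c [ 494.3 -407.5] yaw -0.148 -0.146 size 82.3 74.1 [117, 111, 105, 106]
move [  9.7 -79.2 164.5] tilt [ 0.0002 -0.0001  0.    ] yaw 1.572 rz -0.178 q6 -2.07
```

Scaled: 50 mm is 0.8, -40 mm is -0.64, -0.178 rad / 3.1416 = -0.0567.

>>> shift_gripper(steps=[0.08, -0.64, 0.64, 0, 0, 0, 60, 0.08, -0.624, 0.64, 0, 0, 0, 60, 0, 0, 0.8, 0, 0, 0, 60, 0, 0, 0.56, 0, 0, -0.0567, 60, 0, 0, 0, 0, 0, 0, 60, 0, 0, 0, 0, 0, 0, 60])

```text
time: 22.6
ee_pos: [506.0, -279.7, 101.2]
eef_rot: [-0.088, 0.996, -0.001, 0.001]
force: [-0.2, 0.2, 0.2]
grip_width: 60.1
grasp_force: 0.0
```

```bash
python3 -c "
from h import *
c=shot('b2');screws(*c,505.6,-279.3,30,.179)
goto(505.5,-279.2,9,1.751)"
```

```text
c [ 505.7 -278.9] yaw 0.179 0.181 size 82.4 74.3 [120, 62, 127, 62]
move [ 0.9  1.  92.7] tilt [-0.0027  0.0027  0.    ] yaw 1.747 rz -0.004 q6 -2.37
```

Scaled: 40 mm is 0.64, 30 mm is 0.48.

>>> shift_gripper(steps=[0, 0.016, 0.64, 0, 0, 0, 60, 0, 0, 0.48, 0, 0, 0, 60, 0, 0, 0.24, 0, 0, 0, 60, 0, 0, 0.096, 0, 0, 0, 60, 0, 0, 0, 0, 0, 0, 60, 0, 0, 0, 0, 0, 0, 45, 0, 0, 0, 0, 0, 0, 35, 0, 0, 0, 0, 0, 0, 35, 0, 0, 0, 0, 0, 0, 35], force=80)

```text
time: 23.78
ee_pos: [505.6, -279.0, 10.3]
eef_rot: [-0.089, 0.996, -0.001, 0.001]
force: [0.1, -0.2, 5.2]
grip_width: 40.3
grasp_force: 82.6
```

```bash
python3 -c "
from h import *
goto(505.6,-279.1,9,1.751)"
```

```text
move [-0.  -0.1  1.3] tilt [-0.0022  0.002   0.    ] yaw 1.748 rz -0.003 q6 -2.37
```

>>> shift_gripper(steps=[0, 0, -0.24, 0, 0, 0, 35, 0, 0, -0.64, 0, 0, 0, 35, 0, 0, -0.8, 0, 0, 0, 35, 0, 0, -0.48, 0, 0, 0, 35, 0, 0, 0, 0, 0, -0.0433, 35, 0, 0, 0, 0, 0, 0, 35, 0, 0, 0, 0, 0, 0, 35])

```text
time: 24.65
ee_pos: [504.1, -277.7, 143.3]
eef_rot: [-0.155, 0.988, 0.001, -0.001]
force: [-0.7, 0.4, -4.0]
grip_width: 40.3
grasp_force: 82.0
```

```bash
python3 -c "
from h import *
goto(531.5,173.1,145,1.887)"
```

```text
move [-164.2  420.7   -1.3] tilt [ 0.0014 -0.0008 -0.    ] yaw 1.882 rz -0.005 q6 -2.51
```

Scaled: 46 mm is 0.736, 42 mm is 0.672.

>>> shift_gripper(steps=[-0.128, 0.32, 0, 0, 0, 0, 35, -0.256, 0.64, 0, 0, 0, 0, 35, -0.288, 0.736, 0, 0, 0, 0, 35, -0.288, 0.736, 0, 0, 0, 0, 35, -0.288, 0.736, 0, 0, 0, 0, 35, -0.288, 0.736, 0, 0, 0, 0, 35, -0.288, 0.736, 0, 0, 0, 0, 35, -0.288, 0.736, 0, 0, 0, 0, 35, -0.256, 0.672, 0, 0, 0, 0, 35, -0.16, 0.48, 0, 0, 0, 0, 35, -0.096, 0.208, 0, 0, 0, 0, 35, 0, 0, 0, 0, 0, 0, 35, 0, 0, 0, 0, 0, 0, 35, 0, 0, 0, 0, 0, 0, 35])

```text
time: 26.4
ee_pos: [530.9, 171.7, 143.8]
eef_rot: [-0.155, 0.988, -0.0, -0.0]
force: [-0.1, -0.2, -4.1]
grip_width: 40.0
grasp_force: 82.0
```

```bash
python3 -c "
from h import *
goto(532,173.6,87,1.887)"
```

```text
move [-1.6  1.5 56.8] tilt [-0.0002 -0.0004  0.    ] yaw 1.882 rz -0.005 q6 -1.69
```

Scaled: 30 mm is 0.48, 17 mm is 0.272, -0.004 rad / 3.1416 = -0.0013.

>>> shift_gripper(steps=[-0.0096, 0.0096, 0.48, 0, 0, -0.0013, 35, 0, 0, 0.272, 0, 0, 0, 35, 0, 0, 0.096, 0, 0, 0, 35, 0, 0, 0, 0, 0, 0, 35, 0, 0, 0, 0, 0, 0, 35])

```text
time: 27.02
ee_pos: [532.2, 173.5, 91.7]
eef_rot: [-0.158, 0.987, 0.0, 0.001]
force: [0.8, 0.0, -3.8]
grip_width: 40.4
grasp_force: 81.9
```

```bash
python3 -c "
from h import *
goto(532,173.6,85.3,1.887)"
```

```text
move [0.1 0.1 6.4] tilt [-0.0002  0.0019  0.    ] yaw 1.888 rz 0.001 q6 -1.70
```

Scaled: -60 mm is -0.96, -40 mm is -0.64.

>>> shift_gripper(steps=[0, 0, 0.048, 0, 0, 0, 35, 0, 0, 0.032, 0, 0, 0, 35, 0, 0, 0.0224, 0, 0, 0, 35, 0, 0, 0, 0, 0, 0, 35, 0, 0, 0, 0, 0, 0, 45, 0, 0, 0, 0, 0, 0, 60, 0, 0, 0, 0, 0, 0, 60, 0, 0, -0.32, 0, 0, 0, 60, 0, 0, -0.64, 0, 0, 0, 60, 0, 0, -0.96, 0, 0, 0, 60, 0, 0, -0.96, 0, 0, 0, 60, 0.64, 0, 0, 0, 0, 0, 60, 0, 0, 0, 0, 0, 0, 60, 0, 0, 0, 0, 0, 0, 60])

```text
time: 28.78
ee_pos: [493.6, 161.2, 264.2]
eef_rot: [-0.158, 0.987, 0.0, 0.0]
force: [-0.1, -0.3, 0.4]
grip_width: 60.3
grasp_force: 0.0
```

```bash
python3 -c "
from h import *
screws(*shot('s2'),532,173.6,105,.317)
goto(500,-330,265,1.57)"
```

```text
c [531.6 174.3] yaw 0.315 0.317 size 82.3 74.1 [59, 76, 70, 80]
move [ 147.4 -468.7   -1.1] tilt [0.0001 0.0001 0.    ] yaw 1.888 rz 0.318 q6 -1.71
```

B sits on A (centre 531.6,174.3 vs 531.8,174.1). Now C.

Scaled: -50 mm is -0.8, -46 mm is -0.736, 0.16 rad / 3.1416 = 0.0509.

>>> shift_gripper(steps=[0.224, -0.736, 0, 0, 0, 0, 60, 0.224, -0.736, 0, 0, 0, 0, 60, 0.224, -0.736, 0, 0, 0, 0, 60, 0.224, -0.736, 0, 0, 0, 0, 60, 0.224, -0.736, 0, 0, 0, 0, 60, 0.224, -0.736, 0, 0, 0, 0, 60, 0.224, -0.736, 0, 0, 0, 0, 60, 0, 0, 0, 0, 0, 0.0509, 60, 0, 0, 0, 0, 0, 0.0509, 60, 0, 0, 0, 0, 0, 0.0446, 60, 0, -0.8, 0, 0, 0, 0, 60, 0, -0.8, 0, 0, 0, 0, 60, 0, 0, 0, 0, 0, 0, 60, 0, 0, 0, 0, 0, 0, 60])

```text
time: 30.58
ee_pos: [486.7, -274.3, 263.4]
eef_rot: [0.072, 0.997, 0.001, -0.001]
force: [-0.1, -0.9, -0.6]
grip_width: 59.9
grasp_force: 0.0
```

```bash
python3 -c "
from h import *
screws(*shot('c1'),494.3,-407.7,30,-.146)
goto(494.3,-407.6,100,1.424)"
```

```text
c [ 494.5 -405. ] yaw -0.199 -0.301 size 82.7 80.3 [93, 29, 40, 30]
move [ -26.7 -131.6  163.5] tilt [ 0.0014 -0.001  -0.    ] yaw 1.428 rz 0.004 q6 -2.07
```

View pics/c1.png

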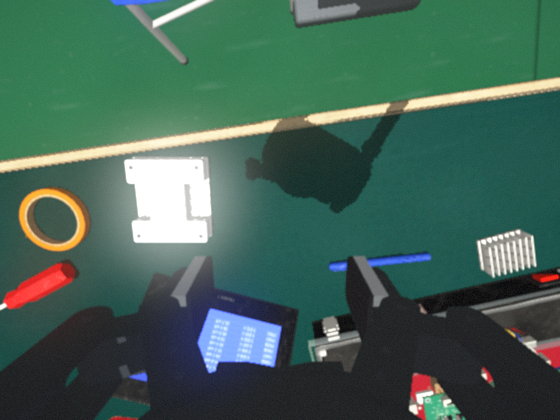

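C shows at (170,200), apparently shifted and turned; re-measure.

```bash
python3 - <<'E'
from h import *
c,im=load('c1')
m=(im.min(2)>150).astype(np.uint8);m[:,:100]=0;m[:,240:]=0;m=cv2.morphologyEx(m[:260],cv2.MORPH_CLOSE,np.ones((3,3)))
k=max(cv2.findContours(m,0,2)[0],key=cv2.contourArea)
r=cv2.minAreaRect(np.float32([plane(c,p[0],30)[:2] for p in k]));print(r)
a=np.radians(r[2]);a=(a+np.pi/4)%(np.pi/2)-np.pi/4
screws(c,im,*r[0],30,a)
E
```

```text
((493.45263671875, -403.4873352050781), (96.4880599975586, 104.05317687988281), 81.73248291015625)
c [ 494.3 -405. ] yaw -0.199 -0.296 size 83.0 80.2 [93, 27, 40, 30]
```

It's in place after all; glare hid the holes. Go above it and re-check.

Scaled: -45 mm is -0.72, -41 mm is -0.656.

>>> shift_gripper(steps=[-0.208, -0.72, 0.64, 0, 0, 0, 60, -0.208, -0.72, 0.64, 0, 0, 0, 60, 0, -0.656, 0.64, 0, 0, 0, 60, 0, 0, 0.64, 0, 0, 0, 60, 0, 0, 0, 0, 0, 0, 60, 0, 0, 0, 0, 0, 0, 60])

```text
time: 31.38
ee_pos: [494.8, -407.3, 105.9]
eef_rot: [0.071, 0.998, -0.001, 0.001]
force: [0.3, -0.7, 0.2]
grip_width: 59.9
grasp_force: 0.0
```

```bash
python3 -c "
from h import *
screws(*shot('c2'),494.3,-407.7,30,-.146)
goto(494.3,-407.6,9,1.424)"
```

```text
c [ 491.3 -407. ] yaw -0.140 -0.231 size 88.9 75.3 [99, 97, 68, 89]
move [ 1.1  0.2 97.6] tilt [-0.002   0.0031  0.    ] yaw 1.429 rz 0.005 q6 -2.23
```

Scaled: 40 mm is 0.64, 30 mm is 0.48.

>>> shift_gripper(steps=[0, 0, 0.64, 0, 0, 0, 60, 0, 0, 0.48, 0, 0, 0, 60, 0, 0, 0.272, 0, 0, 0, 60, 0, 0, 0.144, 0, 0, 0, 60, 0, 0, 0, 0, 0, 0, 60, 0, 0, 0, 0, 0, 0, 45, 0, 0, 0, 0, 0, 0, 35, 0, 0, 0, 0, 0, 0, 35, 0, 0, 0, 0, 0, 0, 35], force=80)

```text
time: 32.55
ee_pos: [494.3, -408.2, 10.0]
eef_rot: [0.071, 0.997, -0.001, 0.001]
force: [-0.4, 1.1, 6.0]
grip_width: 40.1
grasp_force: 83.1
```

```bash
python3 -c "
from h import *
goto(494.3,-407.6,9,1.424)"
```

```text
move [0.1 0.6 1. ] tilt [-0.001   0.0022 -0.    ] yaw 1.428 rz 0.004 q6 -2.23
```

>>> shift_gripper(steps=[0, 0, -0.32, 0, 0, 0, 35, 0, 0, -0.64, 0, 0, 0, 35, 0, 0, -0.8, 0, 0, 0, 35, 0, 0, -0.8, 0, 0, 0, 35, 0, 0.32, -0.16, 0, 0, 0, 35, 0, 0.64, 0, 0, 0, 0, 35, 0, 0.736, 0, 0, 0, 0, 35, 0, 0.736, 0, 0, 0, 0, 35, 0, 0.736, 0, 0, 0, 0, 35, 0, 0.48, 0, 0, 0, 0, 35, 0, 0, 0, 0, 0, -0.0477, 35, 0, 0, 0, 0, 0, -0.0477, 35, 0, 0, 0, 0, 0, -0.0519, 35, 0, 0, 0, 0, 0, 0, 35])

```text
time: 34.3
ee_pos: [524.4, -180.3, 176.3]
eef_rot: [-0.159, 0.987, 0.002, -0.002]
force: [-0.3, 0.7, -3.1]
grip_width: 40.1
grasp_force: 82.0
```

```bash
python3 -c "
from h import *
goto(532,173.6,170,1.887)"
```

```text
move [-118.2  333.7    7.2] tilt [ 0.0036 -0.0029  0.    ] yaw 1.890 rz 0.003 q6 -2.35
```

Scaled: 46 mm is 0.736, 42 mm is 0.672.

>>> shift_gripper(steps=[-0.112, 0.32, 0, 0, 0, 0, 35, -0.224, 0.64, 0, 0, 0, 0, 35, -0.256, 0.736, 0, 0, 0, 0, 35, -0.256, 0.736, 0, 0, 0, 0, 35, -0.256, 0.736, 0, 0, 0, 0, 35, -0.256, 0.736, 0, 0, 0, 0, 35, -0.256, 0.672, 0, 0, 0, 0, 35, -0.176, 0.48, 0, 0, 0, 0, 35, -0.096, 0.272, 0, 0, 0, 0, 35, 0, 0, 0, 0, 0, 0, 35, 0, 0, 0, 0, 0, 0, 35, 0, 0, 0, 0, 0, 0, 35])

```text
time: 35.8
ee_pos: [533.1, 170.0, 178.3]
eef_rot: [-0.159, 0.987, -0.0, -0.0]
force: [-0.2, -0.9, -4.1]
grip_width: 40.1
grasp_force: 82.1
```

```bash
python3 -c "
from h import *
goto(532,173.6,115,1.887)"
```

```text
move [-0.1  3.8 63.3] tilt [-0.0003 -0.0004  0.    ] yaw 1.889 rz 0.002 q6 -1.70
```

Scaled: 30 mm is 0.48, 22 mm is 0.352, 0.002 rad / 3.1416 = 0.0006.

>>> shift_gripper(steps=[0.016, 0.048, 0.48, 0, 0, 0.0006, 35, 0, 0, 0.352, 0, 0, 0, 35, 0, 0, 0.096, 0, 0, 0, 35, 0, 0, 0, 0, 0, 0, 35, 0, 0, 0, 0, 0, 0, 35])

```text
time: 36.42
ee_pos: [532.3, 173.6, 121.5]
eef_rot: [-0.158, 0.987, 0.0, 0.001]
force: [0.2, 0.3, -2.3]
grip_width: 40.3
grasp_force: 82.0
```

```bash
python3 -c "
from h import *
goto(532,173.6,115,1.887)"
```

```text
move [0.3 0.1 6.5] tilt [-0.0002  0.0023  0.    ] yaw 1.889 rz 0.002 q6 -1.70
```

Scaled: -60 mm is -0.96, -40 mm is -0.64.

>>> shift_gripper(steps=[0, 0, 0.048, 0, 0, 0, 35, 0, 0, 0.032, 0, 0, 0, 35, 0, 0, 0.0224, 0, 0, 0, 35, 0, 0, 0, 0, 0, 0, 35, 0, 0, 0, 0, 0, 0, 45, 0, 0, 0, 0, 0, 0, 60, 0, 0, 0, 0, 0, 0, 60, 0, 0, -0.32, 0, 0, 0, 60, 0, 0, -0.64, 0, 0, 0, 60, 0, 0, -0.96, 0, 0, 0, 60, 0, 0, -0.64, 0, 0, 0, 60, 0.64, 0, 0, 0, 0, 0, 60, 0, 0, 0, 0, 0, 0, 60, 0, 0, 0, 0, 0, 0, 60])

```text
time: 38.17
ee_pos: [493.7, 161.3, 274.0]
eef_rot: [-0.158, 0.987, 0.0, 0.0]
force: [-0.4, -1.1, 0.1]
grip_width: 60.4
grasp_force: 0.0
```

```bash
python3 -c "
from h import *
c=shot('s3');screws(*c,532,173.6,135,.317)
o=np.array([532.2,173.5])-120*np.array([np.cos(.317),np.sin(.317)]);print(o)
g=cv2.cvtColor(rect(*c,*o,117,.317,60,4),cv2.COLOR_BGR2GRAY);print(cv2.HoughCircles(cv2.GaussianBlur(g,(5,5),0),cv2.HOUGH_GRADIENT,1,40,param1=60,param2=15,minRadius=40,maxRadius=60))
goto(*o,300,1.887)
m=optics.snapshot('top')[...,::-1];s=optics.snapshot('scene')[...,::-1]
cv2.imwrite('pics/v10.png',np.hstack([cv2.resize(m[150:310,110:440],(660,320)),np.zeros((320,1,3),np.uint8)]))
cv2.imwrite('pics/v11.png',cv2.resize(s[110:290,160:400],(800,600),interpolation=cv2.INTER_CUBIC))"
```

```text
c [531.8 174.3] yaw 0.314 0.317 size 82.0 74.2 [64, 79, 76, 84]
[418.17901862 136.09390683]
[[[246.5 235.5  51.3]]]
move [ 79.8  -0.3 -26.3] tilt [ 0.0001  0.0006 -0.    ] yaw 1.889 rz 0.002 q6 -1.71
```

View pics/v11.png

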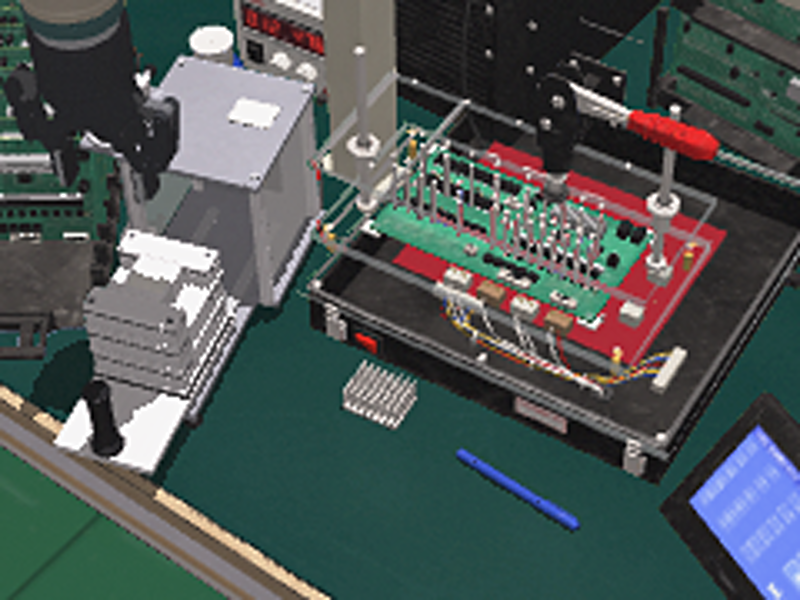

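Column of three is square and centred on the tray; the bench row is empty, bystanders in place. Grip the post (≈419.4,137.6).

Scaled: 50 mm is 0.8, 40 mm is 0.64.

>>> shift_gripper(steps=[0.64, 0, 0, 0, 0, 0, 60, 0.608, 0.016, 0, 0, 0, 0, 60, 0, 0, 0.64, 0, 0, 0, 60, 0, 0, 0.8, 0, 0, 0, 60, 0, 0, 0, 0, 0, 0, 60])

```text
time: 38.95
ee_pos: [416.2, 137.3, 181.0]
eef_rot: [-0.158, 0.987, 0.0, -0.004]
force: [0.6, 0.0, 0.5]
grip_width: 60.2
grasp_force: 0.0
```

```bash
python3 -c "
from h import *
goto(419.4,137.6,83,1.887)"
```

```text
move [-4.  -0.9 97.9] tilt [ 0.0015 -0.0087 -0.    ] yaw 1.889 rz 0.002 q6 -1.73
```

Scaled: 40 mm is 0.64, 15 mm is 0.24.

>>> shift_gripper(steps=[-0.048, -0.016, 0.64, 0, 0, 0, 60, 0, 0, 0.64, 0, 0, 0, 60, 0, 0, 0.24, 0, 0, 0, 60, 0, 0, 0, 0, 0, 0, 60, 0, 0, 0, 0, 0, 0, 40, 0, 0, 0, 0, 0, 0, 15, 0, 0, 0, 0, 0, 0, 15, 0, 0, 0, 0, 0, 0, 15], force=80)

```text
time: 39.95
ee_pos: [423.6, 137.2, 90.6]
eef_rot: [-0.159, 0.987, -0.001, 0.002]
force: [1.1, -2.4, 5.8]
grip_width: 19.6
grasp_force: 78.0
```

```bash
python3 -c "
from h import *
goto(561,182.6,83,1.887)"
```

```text
move [-144.6    0.     8.1] tilt [-0.0021  0.0034 -0.    ] yaw 1.890 rz 0.003 q6 -1.73
```

Scaled: -14 mm is -0.224, -13 mm is -0.208.

>>> shift_gripper(steps=[-0.064, 0, 0, 0, 0, 0, 15, -0.128, 0, 0, 0, 0, 0, 15, -0.176, 0, 0, 0, 0, 0, 15, -0.208, 0, 0, 0, 0, 0, 15, -0.224, 0, 0, 0, 0, 0, 15, -0.224, 0, 0, 0, 0, 0, 15, -0.224, 0, 0, 0, 0, 0, 15, -0.224, 0, 0, 0, 0, 0, 15, -0.224, 0, 0, 0, 0, 0, 15, -0.208, 0, 0, 0, 0, 0, 15, -0.16, 0, 0, 0, 0, 0, 15, -0.112, 0, 0, 0, 0, 0, 15, -0.064, 0, 0, 0, 0, 0, 15, -0.048, 0, 0, 0, 0, 0, 15, 0, 0, 0, 0, 0, 0, 15, 0, 0, 0, 0, 0, 0, 15])

```text
time: 41.95
ee_pos: [558.9, 181.9, 90.7]
eef_rot: [-0.159, 0.987, -0.001, 0.001]
force: [-0.6, -2.3, 5.9]
grip_width: 19.6
grasp_force: 78.1
```

```bash
python3 -c "
from h import *
goto(561,182.6,83,1.887)"
```

```text
move [-2.2  0.   7.7] tilt [-0.0017  0.0025 -0.    ] yaw 1.890 rz 0.003 q6 -1.69
```

Scaled: -2 mm is -0.032, -1 mm is -0.016.

>>> shift_gripper(steps=[-0.032, 0, 0, 0, 0, 0, 15, -0.032, 0, 0, 0, 0, 0, 15, -0.032, 0, 0, 0, 0, 0, 15, -0.016, 0, 0, 0, 0, 0, 15, -0.016, 0, 0, 0, 0, 0, 15, 0, 0, 0, 0, 0, 0, 15])

```text
time: 42.7
ee_pos: [565.7, 184.2, 90.7]
eef_rot: [-0.159, 0.987, -0.001, 0.001]
force: [-2.2, -2.7, 6.5]
grip_width: 19.7
grasp_force: 78.2
```

Scaled: -1 mm is -0.016.

>>> shift_gripper(steps=[-0.016, 0, 0, 0, 0, 0, 15, -0.016, 0, 0, 0, 0, 0, 15, -0.016, 0, 0, 0, 0, 0, 15, 0, 0, 0, 0, 0, 0, 15])

```text
time: 43.2
ee_pos: [565.7, 184.2, 90.6]
eef_rot: [-0.159, 0.987, -0.001, -0.003]
force: [-7.7, -5.1, 11.6]
grip_width: 19.7
grasp_force: 78.5
```

Home: 149.7 mm of travel, then a hard stop. Release, rise, go to the knob.

Scaled: -60 mm is -0.96, -50 mm is -0.8, 0.03 rad / 3.1416 = 0.0095.

>>> shift_gripper(steps=[0, 0, 0, 0, 0, 0, 30, 0, 0, 0, 0, 0, 0, 50, 0, 0, 0, 0, 0, 0, 50, 0, 0, -0.8, 0, 0, 0, 50, 0, 0, -0.96, 0, 0, 0, 50, 0, 0, -0.96, 0, 0, 0, 50, 0, 0, -0.64, 0, 0, 0, 50, 0, 0, 0, 0, 0, 0.0095, 45, 0, 0, 0, 0, 0, 0, 45])

```text
time: 44.32
ee_pos: [567.9, 185.9, 298.0]
eef_rot: [-0.144, 0.99, 0.0, -0.001]
force: [0.2, -0.6, -0.9]
grip_width: 45.0
grasp_force: 0.0
```

```bash
python3 -c "
from h import *
goto(616,284.5,290,1.86)"
```

```text
move [-74.2  80.8   7.9] tilt [ 0.0003 -0.0015 -0.    ] yaw 1.859 rz -0.001 q6 -1.66
```

Scaled: 35 mm is 0.56, -30 mm is -0.48.

>>> shift_gripper(steps=[-0.48, 0.48, 0, 0, 0, 0, 45, -0.48, 0.56, 0, 0, 0, 0, 45, -0.224, 0.24, 0, 0, 0, 0, 45, 0, 0, 0, 0, 0, 0, 45, 0, 0, 0, 0, 0, 0, 45])

```text
time: 44.95
ee_pos: [615.8, 282.7, 297.6]
eef_rot: [-0.144, 0.99, -0.001, -0.002]
force: [-0.1, -0.3, -0.1]
grip_width: 45.4
grasp_force: 0.0
```

```bash
python3 -c "
from h import *
c=shot('k1');goto(616,284.5,207,1.86)
cv2.imwrite('pics/v12.png',c[1])"
```

```text
move [-0.9  1.8 91.2] tilt [-0.0005 -0.0021  0.    ] yaw 1.858 rz -0.002 q6 -1.53
```

View pics/v12.png

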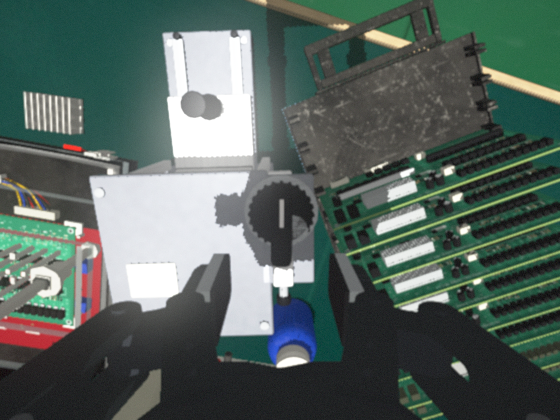

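The tray is home; the knob bar (281,213) is aligned between the fingers. Grip and turn clockwise.

Scaled: 40 mm is 0.64, 30 mm is 0.48.

>>> shift_gripper(steps=[-0.016, 0.024, 0.64, 0, 0, 0, 45, 0, 0, 0.48, 0, 0, 0, 45, 0, 0, 0.288, 0, 0, 0, 45, 0, 0, 0, 0, 0, 0, 45, 0, 0, 0, 0, 0, 0, 20, 0, 0, 0, 0, 0, 0, 8, 0, 0, 0, 0, 0, 0, 8, 0, 0, 0, 0, 0, 0, 8], force=60)

```text
time: 46.0
ee_pos: [617.9, 284.7, 212.8]
eef_rot: [-0.143, 0.99, -0.001, 0.001]
force: [0.2, -3.2, 5.9]
grip_width: 13.3
grasp_force: 61.3
```

>>> shift_gripper(steps=[0, 0, 0, 0, 0, 0.0477, 8, 0, 0, 0, 0, 0, 0.0477, 8, 0, 0, 0, 0, 0, 0.0477, 8, 0, 0, 0, 0, 0, 0.0477, 8, 0, 0, 0, 0, 0, 0, 8])

```text
time: 46.62
ee_pos: [617.8, 284.2, 212.8]
eef_rot: [0.156, 0.988, -0.001, 0.001]
force: [0.2, -4.7, 7.0]
grip_width: 13.1
grasp_force: 61.5
```

Scaled: 0.15 rad / 3.1416 = 0.0477.

>>> shift_gripper(steps=[0, 0, 0, 0, 0, 0.0477, 8, 0, 0, 0, 0, 0, 0.0477, 8, 0, 0, 0, 0, 0, 0.0477, 8, 0, 0, 0, 0, 0, 0.0477, 8, 0, 0, 0, 0, 0, 0.0477, 8, 0, 0, 0, 0, 0, 0, 8, 0, 0, 0, 0, 0, 0, 8])

```text
time: 47.5
ee_pos: [617.7, 283.9, 212.8]
eef_rot: [0.506, 0.862, -0.0, 0.002]
force: [-0.9, -4.8, 5.6]
grip_width: 13.1
grasp_force: 61.6
```

```bash
python3 -c "
from h import *
goto(616,284.5,207,.486);print(probe_bus.get_obs()['torque'])"
```

```text
move [ 1.4 -1.2  5.8] tilt [ 0.0011  0.0031 -0.    ] yaw 0.509 rz 0.023 q6 -0.18
[-0.79032738  0.06814165 -0.01028763]
```

>>> shift_gripper(steps=[0, 0, 0, 0, 0, 0, 20, 0, 0, 0, 0, 0, 0, 40, 0, 0, 0, 0, 0, 0, 45, 0, 0, -0.64, 0, 0, 0, 45, 0, 0, -0.96, 0, 0, 0, 45, 0.64, 0.32, -0.64, 0, 0, 0, 45, 0, 0, 0, 0, 0, 0, 45, 0, 0, 0, 0, 0, 0, 45])

```text
time: 48.5
ee_pos: [614.7, 330.0, 349.9]
eef_rot: [0.506, 0.863, -0.001, -0.0]
force: [0.8, 0.5, -0.4]
grip_width: 44.9
grasp_force: 0.0
```

```bash
python3 -c "
from h import *
c,im=shot('f1');x,y=proj(c,[616,284.5,225]).astype(int);print(x,y)
s=optics.snapshot('scene')[...,::-1]
A=cv2.resize(im[max(y-50,0):y+50,x-50:x+50],(400,400));B=cv2.resize(s[110:230,170:290],(400,400),interpolation=cv2.INTER_CUBIC)
cv2.imwrite('pics/v13.png',np.clip(np.hstack([A*1.6,B]),0,255).astype(np.uint8))"
```

```text
254 248
```

View pics/v13.png

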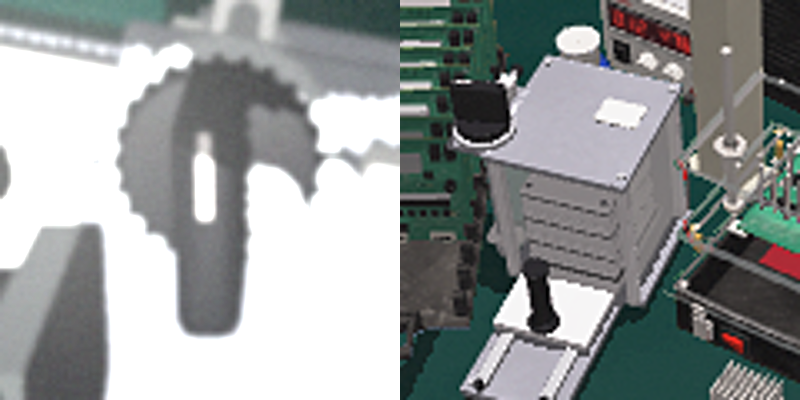

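The knob has stayed at its locked angle, with the bar as at the start. The tray is home, the three-module column stands under the hood, and the robot is clear, so I'm handing in.

```bash
python3 -c "
from workcell import env, optics, probe_bus
print(env.hand_in())"
```

```text
the job is handed in; nothing more can be done
None
```

I loaded the fixture and handed the job in at about 49 s: the three modules on the bench are stacked centred on the pad, the tray is fully home under the hood, and the knob is turned back to its locked position.

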